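# Stop the amplifier chassis rocking with a wedge

### The job

The orange amplifier chassis rocks because the foot under its white-dotted corner is missing. Without grasping or lifting anything, push the blue wedge thin end first under that corner until it just fills the gap, then press down firmly on the white dot to feel that the chassis no longer rocks; if it still gives, push the wedge further and press again. Leave the chassis level where it stands, the wedge in place and everything else alone.

Things in the scene. Friction and masses are not known exactly. Their poses are not given: they have to be found in the camera images.
- chassis: orange box, 1.2-1.8 kg, 160 (its x) x 220 (its y) x 70 mm high: 60 mm body on rubber feet 10 mm high, 20 mm across, at (-62,-92), (-62,92), (62,92) mm; the foot at (62,-92) is missing. Origin: centre of the underside at sole level (bench height when level), z up. Heavier at the opposite corner, so it stands level on three feet. It slides on the bench if the wedge is driven in hard
- corner (a point): white dot, 18 mm across, on the chassis top over the missing foot, at (55,-85,70) mm in the chassis frame: press here. A firm press is 10 to 15 N. Unwedged, 5 to 7 N here starts to tip the chassis, by up to 5 degrees; it falls back when let go
- gap (a point): point on the chassis's lower -y edge, at (50,-110,10) mm in the chassis frame, where the wedge's middle line should pass (up to 20 mm either way along the chassis's x will do). The gap under this corner is 10 mm high, open to -y and +x; the wedge goes in along the chassis's +y
- wedge: loose blue plastic wedge, 90 g, 40 mm wide (x), 100 mm long (y), white stripe across its top at the thick end; height falls evenly from 22 mm at its flat upright back (y=-50 mm) to 2 mm at the thin end (y=+50 mm). Origin: centre of its underside. Starts off the chassis's -y side, thin end about towards the gap. It just fills the gap with 40 mm pushed in: origin then 120 mm from the chassis's centre towards -y
- spool: grey and silver wire spool standing on end, 60 mm across, 46 mm high, origin under its centre; leave alone
- jar: small glass jar with a red cap, 44 mm across, 70 mm high, origin under its centre; leave alone
- screwdriver: red-handled screwdriver lying on the bench, along its own x, about 200 mm long; leave alone
- bin: empty blue parts tray, 100 x 75 x 40 mm, origin under its centre; leave alone
Mind the look-alikes: they are no part of the job. Several things have the shape of the wedge; the one meant has the colours described above.

How it is judged:
By the outcome, as a careful person would: the job done as asked, in the order asked, and still so for the second after the job is handed in, with the robot touching nothing.
It also fails if it takes over 54 s, if anything falls off the work surface, if the arm or the gripper's body presses on something with over 40 N, if the wrist force passes 120 N, or if a joint passes its speed limit or range.

### The arm

A 6-joint arm with a two-finger parallel gripper is mounted at the origin on the work surface. World frame = base frame: x ahead of the robot, y to its left, z up, the work surface at z = 0. Lengths are in m, angles in degrees, forces in N, time in s.
With the tool pointing down it reaches from about 0.275 to 0.975 m from the base axis. Payload 8.4 kg.
Tool frame: the origin (TCP) lies at the very end of the fingers, on their centre line; the grasp point (between the pads) lies 19 mm behind it (manip.pinch_z is the distance from the TCP to the grasp point, in m); z points along the fingers, y is the direction in which the jaws open and shut (so a half turn about z gives the same grasp; the last joint's range is limited). The gripper opens to 92 mm and grips with 3 to 60 N. Pads are 20 mm wide; open, the fingers measure 128 mm over their backs; the gripper's body (75 mm by 189 mm) begins 69 mm behind the grasp point.
Start: joints at [-66.085, 20.225, 93.587, -0, 66.188, -0.138], TCP at [0.255, -0.571, 0.194] pointing down, gripper open.
Joint ranges: [-150.9, 150.9], [-52.94, 120.26], [3.33, 152.33], [-74.26, 254.26], [0, 154.13], [-172.89, 172.89]. Speed limits (degrees/s): [127.2, 127.2, 159.86, 180, 180, 180].

### API

Orientations are given as [roll, pitch, yaw] about the fixed x, y, z axes, in that order (R = Rz(yaw) Ry(pitch) Rx(roll)).
In Python, from rig import manip gives the robot as it stands. The module is installed in compiled form; this text tells all that it offers. Calls block until the motion is done:
- manip.move_ptp(position, orientation): joint-space move of the TCP to a pose.
- manip.servo_line(position, orientation=None, speed=0.15): straight line of the TCP; orientation=None keeps the orientation; speed is the mean speed in m/s.
- manip.movej(angles): joint-space move.
- manip.open_gripper() and manip.grab(): open the fingers fully, or close them until they stop; the grip force is fixed at half the most.
- manip.sleep(seconds).
- manip.inverse_kinematics(position, orientation): joint angles nearest the present ones, or None.
- manip.observe(): the state.
- manip.capture(name): name is "scene" or "top" or "wrist"; returns a dict with "img" (400x640x3 uint8, red, green, blue), "z_map" (400x640 float32, m along the optical axis (not along the pixel's ray), 0 where there is no reading), "mtx" (3x3 intrinsics, pixels), "R" (3x3) and "t" (3): a world point X has camera coordinates R X + t. Camera axes: x right, y down, z forward; pixel columns grow to the right and rows downward; lengths in m; the calibration is good to about 2 mm. The wrist camera is an equidistant fisheye: a pixel r from the principal point sees the ray r / f radians off the axis. A picture is of the moment at which its call begins.
A pose or a line that the arm cannot do raises manip.MotionError and nothing moves.
- manip.hand_in(): hands the job in, once; it reports no verdict.
The state is a dict: "clock": time; "joints": joint angles; "qvel": joint speeds; "effort": joint torques, N m; "tool_pos": TCP position; "eef_rot": TCP orientation; "wrist_force": force on the tool from outside, world axes, zero at the start; "moment": the same for the moment, N m; "opening": finger opening in m.
Only numpy, scipy, OpenCV 4.12 (cv2) and the standard library are available. Lean on these libraries where they do the work, as an engineer would, in place of code of your own. Each camera call takes 0.05 s, during which the arm holds its last target.

## Working session

There is one attempt and no reset: what is moved stays moved. The work goes in short steps, each a Python script; the robot and the scene stay as the last script left them, time stands still between calls to the robot, and variables do not carry over. Pictures are saved under pics/ and viewed, and the job is handed in when it is done.

```bash
mkdir -p pics; ls; python3 - <<'E'
from rig import manip
import cv2
s=manip.observe();print(s['clock'],s['tool_pos'],s['eef_rot'],s['wrist_force'],s['opening'])
for n in ['scene','top','wrist']:
    c=manip.capture(n); cv2.imwrite(f'pics/{n}0.png',c['img'][:,:,::-1])
    import pickle; pickle.dump(c,open(f'{n}0.pkl','wb'))
    print(n,c['mtx'].tolist(),c['R'].round(3).tolist(),c['t'].round(3).tolist())
print(manip.observe()['clock'])
E
```

```text
pics
0.0 [ 0.25450037 -0.57023909  0.19316778] [-1.79918927e+02  5.52049121e-04  2.40530137e+01] [-0.11513516 -0.00620574 -0.05867754] 0.09171949653064142
scene [[374.65871801265837, 0.0, 319.0255074955091], [0.0, 374.65871801265837, 201.75214530602236], [0.0, 0.0, 1.0]] [[-0.751, 0.66, -0.013], [0.412, 0.454, -0.79], [-0.516, -0.599, -0.612]] [0.458, -0.147, 1.349]
top [[448.56108717238504, 0.0, 322.727889960063], [0.0, 448.56108717238504, 200.62636753270095], [0.0, 0.0, 1.0]] [[-0.001, -1.0, 0.003], [-0.996, 0.001, -0.089], [0.089, -0.003, -0.996]] [-0.059, 0.577, 1.437]
wrist [[309.70691628693146, 0.0, 317.0425797462146], [0.0, 309.70691628693146, 200.6488211311047], [0.0, 0.0, 1.0]] [[0.407, -0.913, -0.001], [-0.877, -0.392, 0.277], [-0.253, -0.112, -0.961]] [-0.624, -0.031, 0.391]
0.15
```

View pics/scene0.png

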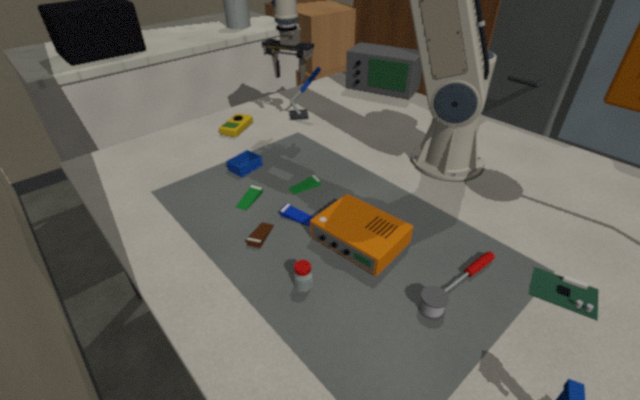

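View pics/top0.png

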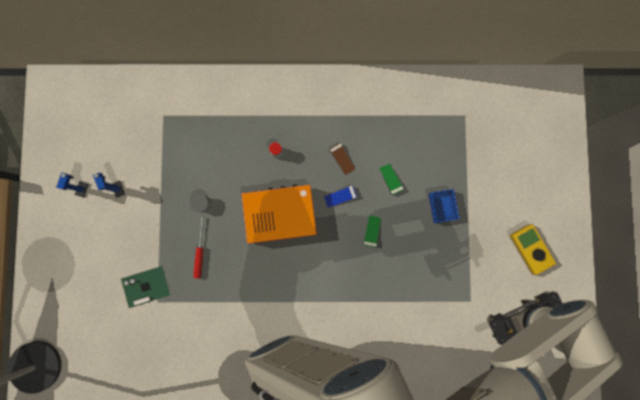

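View pics/wrist0.png

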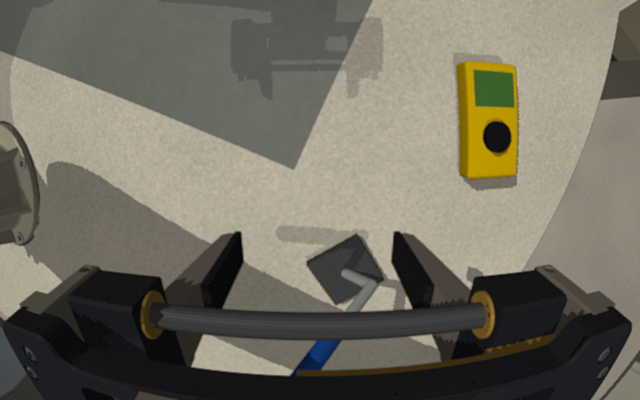

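The scene and top views show the chassis with its white dot at top-view pixel (303,194). The blue wedge is at about (341,196), with its stripe on the right at (352,191) and its thin end pointing at the chassis. The green and brown wedges are look-alikes. Next I'll measure from the depth maps.

```bash
cat > h.py <<'E'
import numpy as np, cv2
def cloud(c,fish=False):
    K=c['mtx'];h,w=c['z_map'].shape
    u,v=np.meshgrid(np.arange(w),np.arange(h)); z=c['z_map']
    x=(u-K[0,2])/K[0,0]; y=(v-K[1,2])/K[1,1]
    if fish:
        r=np.hypot(x,y)+1e-12; s=np.tan(np.minimum(r,1.5))/r; x=x*s;y=y*s
    P=np.stack([x*z,y*z,z],-1)
    return (P-c['t'])@c['R']
def hsv(c): return cv2.cvtColor(c['img'],cv2.COLOR_RGB2HSV)
def proj(c,X,fish=False):
    p=np.atleast_2d(X)@c['R'].T+c['t'];K=c['mtx']
    x=p[:,0]/p[:,2];y=p[:,1]/p[:,2]
    if fish:
        r=np.hypot(x,y);th=np.arctan2(np.hypot(p[:,0],p[:,1]),p[:,2]);s=th/r;x=x*s;y=y*s
    return np.stack([K[0,0]*x+K[0,2],K[1,1]*y+K[1,2]],-1)
def blob(m,seed):
    n,l=cv2.connectedComponents(m.astype(np.uint8)); return l==l[seed[1],seed[0]]
E
python3 - <<'E'
from h import *; import pickle
for n,sd,sw in [('top',(270,200),(338,198)),('scene',(350,235),(295,215))]:
    c=pickle.load(open(n+'0.pkl','rb'));P=cloud(c);H=hsv(c)
    print(n,'bench z',np.median(P[250:280,330:400,2]) if n=='top' else np.median(P[300:330,350:400,2]))
    z=c['z_map']
    for nm,m,s in [('chassis',(H[...,0]<22)&(H[...,0]>5)&(H[...,1]>150)&(z>0),sd),('wedge',(H[...,0]>105)&(H[...,0]<130)&(H[...,1]>130)&(z>0),sw)]:
        b=blob(m,s);Q=P[b]
        print(nm,len(Q),'z pct',np.percentile(Q[:,2],[2,25,50,75,98]).round(4))
        top=Q[(Q[:,2]>0.06)] if nm=='chassis' else Q
        r=cv2.minAreaRect((top[:,:2]*1000).astype(np.float32)); print(r, cv2.boxPoints(r).round(1).tolist())
    w=(H[...,1]<40)&(H[...,2]>150)
    for nm,s in [('dot',(303,194) if n=='top' else (323,219)),('stripe',(352,191) if n=='top' else (284,208))]:
        b=blob(w,s); ys,xs=np.where(b); print(nm,b.sum(),xs.mean(),ys.mean(),np.median(P[b],0).round(4),np.mean(P[b],0).round(4))
E
python3 -c "
import cv2
a=cv2.imread('pics/top0.png')[140:260,230:400];cv2.imwrite('pics/topc.png',cv2.resize(a,None,fx=4.5,fy=4.5,interpolation=2))
a=cv2.imread('pics/scene0.png')[170:290,230:430];cv2.imwrite('pics/scenec.png',cv2.resize(a,None,fx=4,fy=4,interpolation=2))"
```

```text
top bench z 0.0005498585431283709
chassis 3526 z pct [0.0617 0.0679 0.07   0.0719 0.0764]
((533.6905517578125, 81.24024200439453), (161.30711364746094, 219.5680389404297), 7.25730562210083) [[439.79998779296875, 180.0], [467.6000061035156, -37.900001525878906], [627.5999755859375, -17.5], [599.7999877929688, 200.3000030517578]]
wedge 295 z pct [-0.0012  0.0069  0.011   0.0151  0.0217]
((589.9464721679688, -109.39045715332031), (38.94009780883789, 82.56658172607422), 20.916406631469727) [[557.0, -77.80000305175781], [586.5, -154.89999389648438], [622.9000244140625, -141.0], [593.4000244140625, -63.900001525878906]]
dot 5 303.0 193.0 [0.5972 0.0031 0.0714] [0.5971 0.0031 0.0716]
stripe 34 351.97058823529414 191.5 [ 0.6075 -0.1556  0.0209] [ 0.6074 -0.1554  0.0208]
scene bench z 0.00015823154154068686
chassis 3948 z pct [0.0215 0.0682 0.0694 0.0703 0.072 ]
((534.0798950195312, 82.10653686523438), (161.44863891601562, 221.40838623046875), 7.431813716888428) [[439.70001220703125, 181.39999389648438], [468.3999938964844, -38.099998474121094], [628.4000244140625, -17.200000762939453], [599.7999877929688, 202.3000030517578]]
wedge 317 z pct [0.0018 0.0062 0.0098 0.0145 0.0193]
((593.6278076171875, -115.86550903320312), (43.16436767578125, 95.97940063476562), 20.920103073120117) [[556.2999877929688, -78.69999694824219], [590.5999755859375, -168.39999389648438], [630.9000244140625, -153.0], [596.7000122070312, -63.29999923706055]]
dot 12 322.5 219.0 [0.6    0.0039 0.0705] [0.5999 0.0047 0.0708]
stripe 19 285.0 207.0 [ 0.6086 -0.1544  0.0209] [ 0.6075 -0.1552  0.0211]
```

View pics/topc.png

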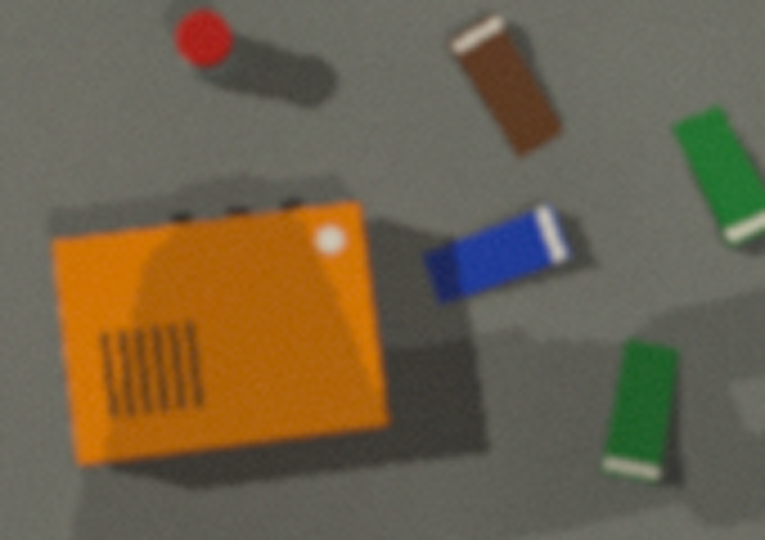

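View pics/scenec.png

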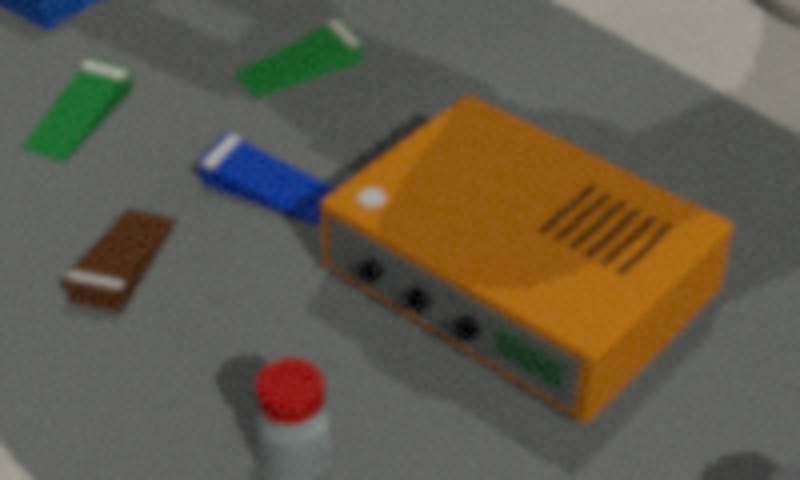

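Both views agree. The chassis centre is at about (0.534, 0.082) with yaw 7.3°, and its top is at 0.070. The dot measures (0.598, 0.004), against a predicted (0.599, 0.004). The wedge is at about (0.593, -0.118) with yaw about 21°. I'll close the gripper and take a closer look with the wrist camera.

```bash
python3 - <<'E'
from rig import manip
import cv2,pickle,numpy as np
for y in (97.3,-82.7): 
  for p in ([0.56,-0.15,0.18],[0.56,-0.15,0.003],[0.6,0.004,0.07]): print(y,np.round(manip.inverse_kinematics(p,[180,0,y]),1))
manip.grab()
manip.move_ptp([0.545,-0.16,0.18],[180,0,97.3])
c=manip.capture('wrist'); pickle.dump(c,open('w1.pkl','wb')); cv2.imwrite('pics/w1.png',c['img'][:,:,::-1])
s=manip.observe();print(s)
E
```

```text
97.3 [-15.1  17.  100.1   0.   62.9 -22.4]
97.3 [-15.1  30.2 106.9  -0.   42.9 -22.4]
97.3 [  0.2  26.1 102.5  -0.   51.4  -7.1]
-82.7 [-15.1  17.  100.1  -0.   62.9 157.6]
-82.7 [-15.1  30.2 106.9  -0.   42.9 157.6]Traceback (most recent call last):
  File "<stdin>", line 4, in <module>
    return _wrapfunc(a, 'round', decimals=decimals, out=out)
    return _wrapit(obj, method, *args, **kwds)
    result = getattr(arr, method)(*args, **kwds)
TypeError: unsupported operand type(s) for *: 'NoneType' and 'float'
```

Yaw 97.3 is reachable everywhere. The -82.7 yaw has no solution at the dot, so I'll use 97.3.

```bash
python3 - <<'E'
from rig import manip
import cv2,pickle,numpy as np
manip.grab()
manip.move_ptp([0.545,-0.16,0.18],[180,0,97.3])
c=manip.capture('wrist'); pickle.dump(c,open('w1.pkl','wb')); cv2.imwrite('pics/w1.png',c['img'][:,:,::-1])
s=manip.observe();print({k:np.round(v,4) for k,v in s.items()})
E
```

```text
{'clock': np.float64(3.375), 'joints': array([-1.660160e+01,  1.599240e+01,  1.014852e+02, -1.320000e-02,
        6.251410e+01, -2.380290e+01]), 'qvel': array([-0.1178,  0.0302,  0.0547,  0.0593, -0.0917, -0.0533]), 'effort': array([ 4.29700e-01, -5.27911e+01, -3.20728e+01,  7.44000e-02,
        4.67000e-02,  5.00000e-04]), 'tool_pos': array([ 0.5448, -0.161 ,  0.18  ]), 'eef_rot': array([1.799972e+02, 1.410000e-02, 9.720740e+01]), 'wrist_force': array([ 1.1961, -0.1544, -0.282 ]), 'moment': array([-0.0528, -0.1487, -0.0431]), 'opening': np.float64(0.0006)}
```

View pics/w1.png

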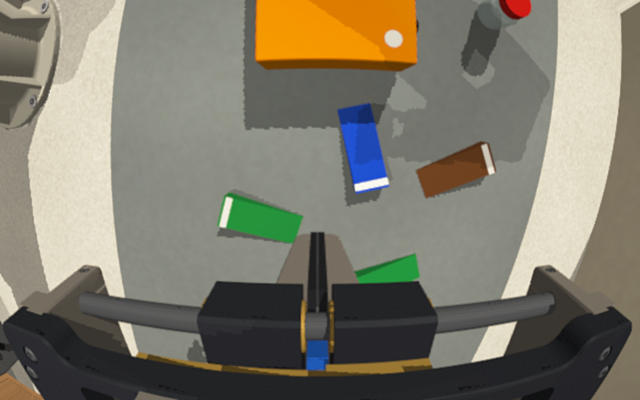

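The wrist view shows the blue wedge at pixel (362,147), with its stripe at (371,184). The chassis -y edge runs along row ~65 and the dot is at (393,38). The green and brown look-alikes are nearby, so I'll measure those too.

```bash
cat >> h.py <<'E'
def wedge_pose(c,fish,seed):
    """fit wedge pose from blue+white-stripe mask, using top corners on the sloped face"""
    P=cloud(c,fish);H=hsv(c);z=c['z_map']
    m=(H[...,0]>105)&(H[...,0]<130)&(H[...,1]>110)&(z>0)
    b=blob(m,seed)
    w=(H[...,1]<45)&(H[...,2]>170)&(cv2.dilate(b.astype(np.uint8),np.ones((5,5)))>0)
    n,l=cv2.connectedComponents(((H[...,1]<60)&(H[...,2]>130)).astype(np.uint8))
    ids=[i for i in np.unique(l[w]) if i and (l==i).sum()<1500]
    st=np.isin(l,ids)
    al=b|st
    cn=max(cv2.findContours(al.astype(np.uint8),cv2.RETR_EXTERNAL,cv2.CHAIN_APPROX_NONE)[0],key=len)
    return b,st,al,P
E
python3 - <<'E'
from h import *; import pickle
c=pickle.load(open('w1.pkl','rb'))
b,st,al,P=wedge_pose(c,True,(362,147))
print(b.sum(),st.sum(),P[st].mean(0).round(4))
Q=P[al];print(np.percentile(Q[:,2],[1,50,99]).round(4))
r=cv2.minAreaRect((Q[:,:2]*1000).astype(np.float32));print(r,cv2.boxPoints(r).round(1).tolist())
H=hsv(c);z=c['z_map']
m=(H[...,0]<22)&(H[...,0]>5)&(H[...,1]>150)&(z>0);b=blob(m,(330,30));Q=P[b];Q=Q[Q[:,2]>.066]
print('chassis top visible: -y edge');
r=cv2.minAreaRect((Q[:,:2]*1000).astype(np.float32));print(r,cv2.boxPoints(r).round(1).tolist(),np.median(Q[:,2]))
d=(H[...,1]<45)&(H[...,2]>150);bb=blob(d,(393,38));print('dot',bb.sum(),P[bb].mean(0).round(4))
# others from top
c=pickle.load(open('top0.pkl','rb'));P=cloud(c);H=hsv(c)
g=(H[...,0]>50)&(H[...,0]<75)&(H[...,1]>130)
for s in [(373,231),(391,180)]:
    Q=P[blob(g,s)];r=cv2.minAreaRect((Q[:,:2]*1000).astype(np.float32));print('green',cv2.boxPoints(r).round(0).tolist())
g=(H[...,0]<15)&(H[...,1]>100)&(H[...,2]<140)
Q=P[blob(g,(343,158))];r=cv2.minAreaRect((Q[:,:2]*1000).astype(np.float32));print('brown',cv2.boxPoints(r).round(0).tolist())
E
```

```text
2607 0 [nan nan nan]
[0.0002 0.0102 0.0194]
((591.8508911132812, -109.87966918945312), (43.51444625854492, 91.61385345458984), 21.85170555114746) [[554.5999755859375, -75.5], [588.7000122070312, -160.5], [629.0999755859375, -144.3000030517578], [595.0, -59.29999923706055]]
chassis top visible: -y edge
((543.3837890625, 5.386318206787109), (160.2501678466797, 70.28488159179688), 8.520519256591797) [[458.8999938964844, 28.299999237060547], [469.29998779296875, -41.20000076293945], [627.7999877929688, -17.5], [617.4000244140625, 52.0]] 0.06933298492621007
dot 203 [0.5986 0.0042 0.0699]
green [[446.0, -245.0], [525.0, -246.0], [526.0, -56.0], [447.0, -55.0]]
green [[447.0, -55.0], [637.0, -325.0], [705.0, -277.0], [515.0, -7.0]]
brown [[437.0, -130.0], [747.0, -168.0], [757.0, -93.0], [447.0, -55.0]]<stdin>:4: RuntimeWarning: Mean of empty slice.
  ret = um.true_divide(
```

```bash
cat >> h.py <<'E'
from scipy.optimize import minimize
WV=np.array([[sx*20,y,z] for sx in (-1,1) for y,z in ((-50,0),(-50,22),(50,0),(50,2))])/1000.
CV_=np.array([[sx*80,sy*110,z] for sx in (-1,1) for sy in (-1,1) for z in (10,70)])/1000.
def place(V,p):
    a=np.radians(p[2]);R=np.array([[np.cos(a),-np.sin(a),0],[np.sin(a),np.cos(a),0],[0,0,1]])
    return V@R.T+[p[0],p[1],0]
def sil(V,p,c,fish,S=4):
    u=proj(c,place(V,p),fish); h=cv2.convexHull(np.round((u+.5)*S*16).astype(np.int32))
    im=np.zeros((400*S,640*S),np.uint8); cv2.fillConvexPoly(im,h,255,shift=4)
    return cv2.resize(im,(640,400),interpolation=cv2.INTER_AREA)/255.
def fit(V,views,p0):
    # views: (c,fish,mask,ignore)
    def f(q):
        p=[q[0]/1000,q[1]/1000,q[2]]
        return sum((np.abs(sil(V,p,c,fi)-m)*(~ig)).sum()/m.sum() for c,fi,m,ig in views)
    x0=np.array([p0[0]*1e3,p0[1]*1e3,p0[2]])
    r=minimize(f,x0,method='Nelder-Mead',options=dict(initial_simplex=np.array([x0,x0+[6,0,0],x0+[0,6,0],x0+[0,0,4]]),xatol=.1,fatol=1e-4))
    return r.x/[1000,1000,1],r.fun
def wmask(c,fish,p):
    """blue or whitish pixels around the expected wedge"""
    H=hsv(c);near=cv2.dilate((sil(WV,p,c,fish)>0).astype(np.uint8),np.ones((25,25)) if fish else np.ones((11,11)))>0
    m=(((H[...,0]>105)&(H[...,0]<130)&(H[...,1]>110))|((H[...,1]<40)&(H[...,2]>170)))&near
    n,l,s,_=cv2.connectedComponentsWithStats(cv2.morphologyEx(m.astype(np.uint8),cv2.MORPH_CLOSE,np.ones((3,3))))
    return l==1+np.argmax(s[1:,4])
E
python3 - <<'E'
from h import *; import pickle
w=pickle.load(open('w1.pkl','rb'));t=pickle.load(open('top0.pkl','rb'));s=pickle.load(open('scene0.pkl','rb'))
z=np.zeros((400,640),bool);p0=[.593,-.116,21]
for nm,v in (('w',[(w,True)]),('t',[(t,False)]),('both',[(w,True),(t,False)])):
    print(nm,fit(WV,[(c,fi,wmask(c,fi,p0).astype(float),z) for c,fi in v],p0))
q=[.534,.0815,7.3]
def cm(c):
    H=hsv(c);return cv2.morphologyEx((((H[...,0]<22)&(H[...,0]>5)&(H[...,1]>150))).astype(np.uint8),cv2.MORPH_CLOSE,np.ones((9,9))).astype(float)
ig=z.copy()
H=cm(t); near=cv2.dilate((sil(CV_,q,t,False)>0).astype(np.uint8),np.ones((15,15)))>0
print('ch top',fit(CV_,[(t,False,H*near,z)],q))
P=cloud(w,True)
for n,u in (('dot',(393,38)),('gL',(228,212)),('gL thin',(300,230)),('g2',(415,265)),('br',(420,182))): print(n,P[u[1],u[0]].round(3))
pr=sil(CV_,q,w,True);o=w['img'].copy();
for V,p in ((CV_,q),(WV,[.593,-.116,21])):
    for u in proj(w,place(V,p),True): cv2.circle(o,tuple(np.round(u).astype(int)),2,(255,0,255),-1)
cv2.imwrite('pics/w1o.png',cv2.resize(o[:260,180:540],None,fx=2.2,fy=2.2)[:,:,::-1])
E
```

```text
w (array([ 0.59332377, -0.11410349, 20.13539627]), np.float64(0.021940013014927724))
t (array([ 0.59223431, -0.11309438, 21.19501522]), np.float64(0.1365582336086297))
both (array([ 0.59313109, -0.1140215 , 20.18808512]), np.float64(0.1662514761203612))
ch top (array([0.53304333, 0.0805642 , 7.30980108]), np.float64(0.01919879808746765))
dot [0.599 0.004 0.069]
gL [ 0.441 -0.211  0.02 ]
gL thin [ 0.532 -0.23   0.001]
g2 [ 0.695 -0.263  0.003]
br [ 0.675 -0.147  0.001]
```

View pics/w1o.png

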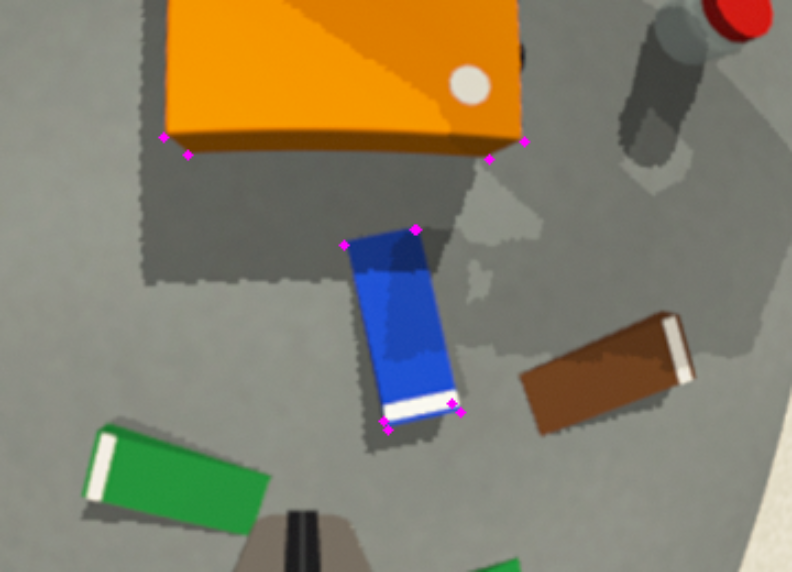

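The fit is good: wedge at (0.5933, -0.1141), yaw 20.1°, thin end down, and the chassis overlay matches. First I'll nudge the thin end sideways along chassis +x to square the wedge up and centre it on the gap line.

```bash
cat >> h.py <<'E'
CH=[.5335,.081,7.35]
def ch2w(x,y,z=0,p=CH):  # mm chassis -> m world
    q=place(np.array([[x,y,0]])/1000,p)[0]; return [q[0],q[1],z]
def w2ch(P,p=CH):
    a=np.radians(p[2]);d=np.array(P[:2])-p[:2]
    return np.array([np.cos(a)*d[0]+np.sin(a)*d[1],-np.sin(a)*d[0]+np.cos(a)*d[1]])*1000
ORI=[180,0,97.35]
E
python3 - <<'E'
from h import *; from rig import manip; import pickle
manip.move_ptp(ch2w(-20,-176,.06),ORI)
manip.servo_line(ch2w(-20,-176,.0025),ORI,speed=.1)
s=manip.observe();print(s['clock'],s['tool_pos'],s['wrist_force'])
for x in (-8,0,6,11):
    manip.servo_line(ch2w(x,-176,.0025),ORI,speed=.05)
    s=manip.observe();print(x,w2ch(s['tool_pos']).round(1),s['tool_pos'][2].round(4),s['wrist_force'].round(2))
c=manip.capture('wrist'); pickle.dump(c,open('w2.pkl','wb')); cv2.imwrite('pics/w2.png',c['img'][:,:,::-1])
print(manip.observe()['clock'])
E
```

```text
4.7 [ 0.53670137 -0.09636292  0.00298039] [-0.20087408 -0.00252703 -0.10106185]
-8 [  -7.4 -176. ] 0.0027 [-1.48 -0.13  0.82]
0 [   0.4 -176. ] 0.0025 [-0.67  0.27 -0.11]
6 [   6.4 -176. ] 0.0025 [ 0.27  0.2  -0.48]
11 [  11.4 -176. ] 0.0025 [-0.51  0.06  0.45]
5.9667
```

View pics/w2.png

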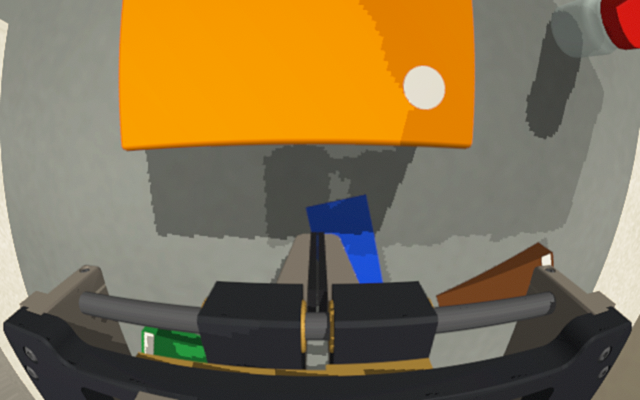

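The finger is now beside the wedge, whose thin-end corners are at (307,208) and (366,196). It still looks rotated, so I'll measure it.

```bash
python3 - <<'E'
from h import *; from rig import manip; import pickle
t=manip.capture('top'); w=pickle.load(open('w2.pkl','rb'));P=cloud(w,True)
for u in ((309,210),(364,199),(372,270)):
    print(u,P[u[1],u[0]].round(4),w2ch(P[u[1],u[0]]).round(1))
s=manip.capture('scene');cv2.imwrite('pics/s2.png',cv2.resize(s['img'][150:290,200:440],None,fx=3.3,fy=3.3,interpolation=2)[:,:,::-1])
E
```

```text
(309, 210) [ 0.5599 -0.0753  0.0019] [   6.2 -158.4]
(364, 199) [ 0.594  -0.0632  0.0027] [  41.5 -150.8]
(372, 270) [ 0.6069 -0.1095  0.0104] [  48.4 -198.3]
```

View pics/s2.png

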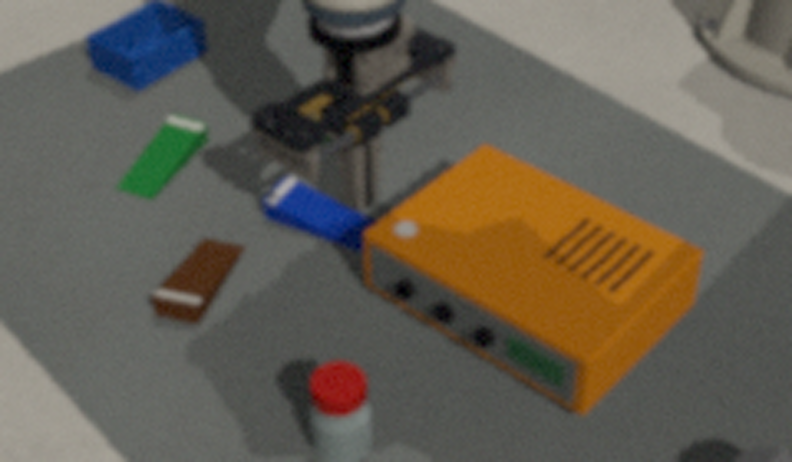

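```bash
python3 - <<'E'
from h import *; from rig import manip; import pickle
s=manip.capture('scene'); s0=pickle.load(open('scene0.pkl','rb')); w=pickle.load(open('w2.pkl','rb'))
z=np.zeros((400,640),bool);p0=[.594,-.114,18]
occ0=cv2.dilate((sil(CV_,CH,s0,False)>0).astype(np.uint8),np.ones((3,3)))>0
print('scene0',fit(WV,[(s0,False,wmask(s0,False,p0)*(~occ0).astype(float),occ0)],p0))
print('scene now',fit(WV,[(s,False,wmask(s,False,p0)*(~occ0).astype(float),occ0)],p0))
ig=z.copy(); ig[225:,270:362]=1; ig[275:]=1
m=wmask(w,True,p0)&~ig; print(m.sum())
print('w2',fit(WV,[(w,True,m.astype(float),ig)],p0))
o=w['img'].copy()
p,_=fit(WV,[(w,True,m.astype(float),ig)],p0)
print(w2ch(p),p[2]-CH[2])
T=ch2w(11.4,-176,.0025)
u=proj(w,[T],True);print('tcp px',u)
for X in ((11.4+18,-176),(11.4-18,-176),(11.4,-166),(11.4,-186)): 
    v=proj(w,[ch2w(*X,.0025)],True)[0];print(v);cv2.circle(o,tuple(np.round(v).astype(int)),1,(255,255,0),-1)
for v in proj(w,place(WV,p),True): cv2.circle(o,tuple(np.round(v).astype(int)),1,(255,0,255),-1)
cv2.imwrite('pics/w2o.png',cv2.resize(o[150:350,220:450],None,fx=3,fy=3,interpolation=0)[:,:,::-1])
E
```

```text
scene0 (array([ 0.58896209, -0.10091098, 21.64063485]), np.float64(0.1341858482523444))
scene now (array([ 0.58933509, -0.1025915 , 20.63566052]), np.float64(0.12795756600512545))
2268
w2 (array([ 0.59350048, -0.11405392, 20.46763065]), np.float64(0.019983054950375213))
[  34.55418928 -201.12707016] 13.117630652293213
tcp px [[317.11072797 235.54235688]]
[344.16490808 235.44040238]
[290.05163094 235.46713168]
[317.10981944 221.40134698]
[317.11151644 249.16685848]
```

View pics/w2o.png

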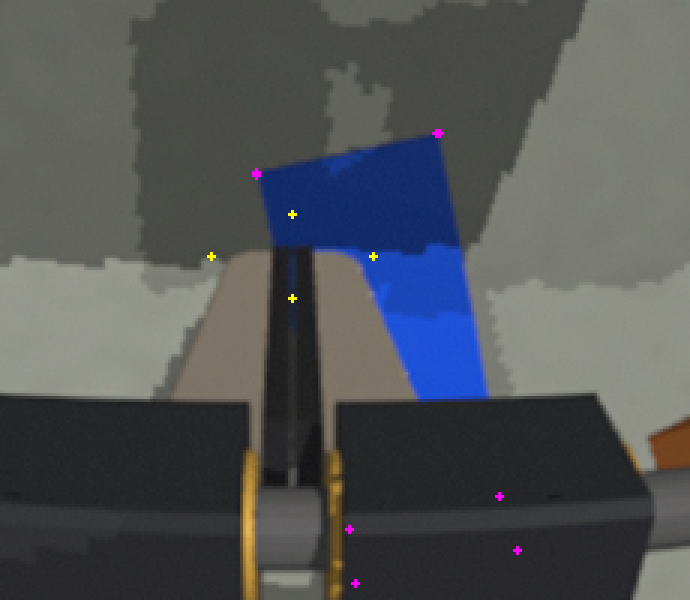

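The wedge hasn't moved, even though the finger should overlap it. I'll check from the depth map where the fingertip really is.

```bash
python3 - <<'E'
from h import *; from rig import manip; import pickle
w=pickle.load(open('w2.pkl','rb'));P=cloud(w,True)
for v in (228,231,233,235,238,242,250,262):
    print(v,[(u,*w2ch(P[v,u]).round(1),round(float(P[v,u,2])*1000,1)) for u in (298,306,314,320,328,336,350)])
s=manip.observe();print(s['tool_pos'],s['wrist_force'],s['moment'])
s=manip.capture('scene');P=cloud(s);cv2.imwrite('pics/s3.png',cv2.resize(s['img'][160:240,260:340],None,fx=7,fy=7,interpolation=0)[:,:,::-1])
E
```

```text
228 [(298, np.float64(-1.3), np.float64(-171.4), 0.6), (306, np.float64(4.0), np.float64(-171.8), -0.5), (314, np.float64(9.4), np.float64(-169.5), 5.4), (320, np.float64(13.3), np.float64(-169.6), 5.2), (328, np.float64(18.5), np.float64(-170.0), 4.1), (336, np.float64(23.7), np.float64(-169.7), 4.9), (350, np.float64(32.8), np.float64(-169.7), 5.2)]
231 [(298, np.float64(-1.4), np.float64(-173.9), -0.3), (306, np.float64(4.0), np.float64(-173.8), -0.1), (314, np.float64(9.4), np.float64(-171.9), 4.7), (320, np.float64(13.3), np.float64(-171.8), 4.8), (328, np.float64(18.5), np.float64(-171.6), 5.5), (336, np.float64(23.7), np.float64(-171.7), 5.2), (350, np.float64(32.8), np.float64(-171.6), 5.5)]
233 [(298, np.float64(-1.4), np.float64(-175.3), -0.2), (306, np.float64(3.9), np.float64(-175.5), -0.8), (314, np.float64(9.5), np.float64(-165.5), 23.9), (320, np.float64(13.1), np.float64(-165.0), 25.1), (328, np.float64(18.5), np.float64(-173.3), 4.6), (336, np.float64(23.7), np.float64(-173.0), 5.4), (350, np.float64(32.9), np.float64(-173.0), 5.5)]
235 [(298, np.float64(0.3), np.flo
[... 1169 characters left out ...]
p.float64(-165.2), 47.9), (320, np.float64(12.8), np.float64(-165.5), 47.4), (328, np.float64(17.0), np.float64(-165.8), 46.6), (336, np.float64(21.1), np.float64(-165.2), 48.0), (350, np.float64(33.0), np.float64(-183.8), 8.8)]
262 [(298, np.float64(2.3), np.float64(-165.0), 61.8), (306, np.float64(6.1), np.float64(-165.0), 61.7), (314, np.float64(9.9), np.float64(-165.2), 61.4), (320, np.float64(12.7), np.float64(-165.0), 61.9), (328, np.float64(16.5), np.float64(-165.1), 61.6), (336, np.float64(20.3), np.float64(-165.3), 61.4), (350, np.float64(33.2), np.float64(-192.2), 9.8)]
[ 0.56676422 -0.09213243  0.0024579 ] [ 0.72123875  0.79143525 -0.36465532] [-0.03281848 -0.07496339 -0.00155713]
```

View pics/s3.png

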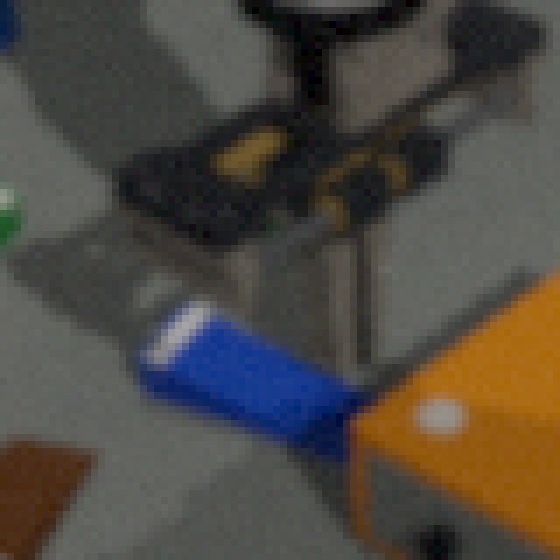

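The wrist depth shows the finger ends at z≈23 mm while the TCP is reported at 2.5 mm, so the fingers end about 21 mm short of the stated TCP. I'll cross-check that in the scene camera.

```bash
python3 - <<'E'
from h import *; from rig import manip
s=manip.capture('scene');P=cloud(s)
for v in range(200,216,2):
    print(v,[(u,*w2ch(P[v,u]).round(0),round(float(P[v,u,2])*1000,1)) for u in (306,308,310,312,314)])
E
python3 - <<'E'
import pickle;from h import *
c=pickle.load(open('wrist0.pkl','rb'));P=cloud(c,True)
T=np.array([0.2545,-0.57024,0.1932])
for u,v in ((236,236),(238,240),(398,236),(397,240),(238,250)): print(u,v,((P[v,u]-T)*1000).round(1))
w=pickle.load(open('w1.pkl','rb'));P=cloud(w,True)
for u,v in ((306,238),(317,236),(330,238)): print(u,v,((P[v,u]-[.5448,-.161,.18])*1000).round(1))
E
```

```text
200 [(306, np.float64(28.0), np.float64(-170.0), 75.1), (308, np.float64(26.0), np.float64(-164.0), 76.5), (310, np.float64(16.0), np.float64(-165.0), 70.8), (312, np.float64(9.0), np.float64(-165.0), 66.5), (314, np.float64(-0.0), np.float64(-165.0), 60.9)]
202 [(306, np.float64(25.0), np.float64(-173.0), 65.0), (308, np.float64(25.0), np.float64(-165.0), 68.6), (310, np.float64(18.0), np.float64(-164.0), 65.1), (312, np.float64(9.0), np.float64(-165.0), 59.7), (314, np.float64(-1.0), np.float64(-167.0), 52.3)]
204 [(306, np.float64(26.0), np.float64(-173.0), 58.0), (308, np.float64(25.0), np.float64(-165.0), 61.9), (310, np.float64(16.0), np.float64(-166.0), 55.7), (312, np.float64(10.0), np.float64(-164.0), 53.0), (314, np.float64(-1.0), np.float64(-166.0), 45.8)]
206 [(306, np.float64(24.0), np.float64(-174.0), 49.2), (308, np.float64(24.0), np.float64(-166.0), 53.3), (310, np.float64(19.0), np.float64(-164.0), 51.6), (312, np.float64(8.0), np.float64(-166.0), 43.9), (314, np.float64(1.0), np.float64(-165.0), 40.3)]
208 [(306, np.float64(23.0), np.float64(-177.0), 39.6), (308, np
[... 478 characters left out ...]
.0), np.float64(-200.0), -2.4), (308, np.float64(22.0), np.float64(-170.0), 28.1), (310, np.float64(16.0), np.float64(-168.0), 25.1), (312, np.float64(9.0), np.float64(-166.0), 21.6), (314, np.float64(-14.0), np.float64(-180.0), 0.3)]
214 [(306, np.float64(16.0), np.float64(-184.0), 8.6), (308, np.float64(9.0), np.float64(-183.0), 5.5), (310, np.float64(2.0), np.float64(-181.0), 2.0), (312, np.float64(-1.0), np.float64(-176.0), 2.3), (314, np.float64(-8.0), np.float64(-174.0), -0.4)]
236 236 [-9.9 47.7 28.1]
238 240 [-11.6  45.7  28.3]
398 236 [ 71.5  32.3 190.2]
397 240 [ 27.  -37.1  31.8]
238 250 [-17.1  43.6  29.6]
306 238 [-7.4  9.1 27.2]
317 236 [-1.3 10.4 25.6]
330 238 [ 6.  11.4 28.7]
```

Both cameras agree: the fingers end about 21 mm above the reported TCP, and closed they are about ±13 mm wide at the tip. I'll correct for this and check how low the gripper body hangs.

```bash
python3 - <<'E'
from h import *; from rig import manip; import pickle
print(manip.pinch_z)
w=pickle.load(open('w2.pkl','rb'));P=cloud(w,True);a=np.radians(7.35)
T=np.array([.56676,-.09213,.00246]);D=(P-T)*1000
x=np.cos(a)*D[...,0]+np.sin(a)*D[...,1];y=-np.sin(a)*D[...,0]+np.cos(a)*D[...,1];z=D[...,2]
for r in (270,284,290,300,310,330,350,370,390):
    print(r,[(u,round(x[r,u]),round(y[r,u]),round(z[r,u])) for u in (40,120,210,250,317,380,430,560)])
def step(x,y,z,sp=.05):
    manip.servo_line(ch2w(x,y,z),ORI,speed=sp); manip.sleep(.1)
    s=manip.observe();print(w2ch(s['tool_pos']).round(1),s['tool_pos'][2].round(4),s['wrist_force'].round(2),s['clock'])
    return s
step(-24,-176,.0025,.1)
for zz in (-.008,-.012,-.015): 
    s=step(-24,-176,zz,.03)
    if s['wrist_force'][2]>3: break
E
```

```text
0.0187
270 [(40, -282, -50, -2), (120, -163, -37, -3), (210, -78, -30, -2), (250, -48, -29, -3), (317, 0, 11, 67), (380, 46, -29, -3), (430, 84, -30, -3), (560, 223, -42, -1)]
284 [(40, -292, -68, -3), (120, -169, -51, -4), (210, -81, -43, -3), (250, -19, 33, 115), (317, 0, 11, 79), (380, 18, 33, 115), (430, 87, -43, -3), (560, 80, 32, 124)]
290 [(40, -297, -77, -3), (120, -170, -57, -2), (210, -81, -47, -2), (250, -18, 33, 118), (317, 0, 10, 83), (380, 18, 32, 118), (430, 87, -48, -3), (560, 80, 30, 125)]
300 [(40, -85, 32, 136), (120, -61, 27, 122), (210, -28, 32, 124), (250, -18, 32, 122), (317, 0, 5, 83), (380, 17, 32, 122), (430, 31, 31, 123), (560, 79, 28, 127)]
310 [(40, -79, 32, 141), (120, -60, 26, 125), (210, -26, 33, 129), (250, -16, 32, 127), (317, 0, 0, 83), (380, 16, 33, 128), (430, 30, 32, 128), (560, 78, 25, 130)]
330 [(40, -73, 31, 148), (120, -78, 2, 110), (210, -26, 29, 133), (250, -16, 30, 132), (317, 0, 25, 126), (380, 16, 30, 132), (430, 29, 28, 132), (560, 78, 19, 133)]
350 [(40, -75, 25, 150), (120, -79, -6, 114), (210, -28, 21, 132), (250, -17, 23, 133), (317, 0, -106, -3), (380, 16, 23, 132), (430, 30, 21, 132), (560, 67, 23, 145)]
370 [(40, -80, 16, 152), (120, -48, 23, 147), (210, -25, 24, 142), (250, -17, 18, 135), (317, 0, 18, 134), (380, 16, 19, 136), (430, 27, 23, 141), (560, 63, 22, 151)]
390 [(40, -90, 3, 151), (120, -46, 21, 152), (210, -23, 23, 147), (250, -14, 23, 146), (317, 0, 24, 146), (380, 14, 24, 146), (430, 26, 22, 147), (560, 67, 14, 152)]
[ -23.  -176.2] 0.0028 [-0.14 -0.59  0.35] 6.8167
[ -23.9 -176. ] -0.008 [ 0.4  -0.19 -0.02] 7.4167
[ -24. -176.] -0.012 [-0.09  0.26 -0.21] 7.8
[ -24. -176.] -0.015 [ 0.33 -0.01  0.57] 8.15
```

The body clears easily, and there was no contact at TCP z = -0.015, which confirms the offset. Next I'll nudge with the tip about 3 mm above the bench, just ahead of the wedge's centre of mass, so it rotates until its side is flush with the finger.

```bash
cat >> h.py <<'E'
def step(x,y,z,sp=.05,ori=None,quiet=False):
    from rig import manip
    manip.servo_line(ch2w(x,y,z),ori or ORI,speed=sp); manip.sleep(.1)
    s=manip.observe()
    if not quiet: print(w2ch(s['tool_pos']).round(1),s['tool_pos'][2].round(4),s['wrist_force'].round(2),round(s['clock'],2))
    return s
def look(name,fish_name='wrist'):
    from rig import manip; import pickle
    c=manip.capture(fish_name);pickle.dump(c,open(name+'.pkl','wb'));cv2.imwrite(f'pics/{name}.png',c['img'][:,:,::-1]);return c
E
python3 - <<'E'
from h import *
step(-24,-210,-.015,.1)
step(-24,-210,-.0175)
step(5,-210,-.0175)
step(16,-210,-.0175)
step(-6,-210,-.0175,.1)
step(-6,-210,.06,.15)
step(0,-250,.15,.2)
look('w3')
E
```

```text
[ -24.2 -209.8] -0.0151 [-0.65 -0.46 -1.18] 8.74
[ -24.  -209.7] -0.0176 [-0.02 -0.01  1.04] 9.09
[   4.7 -210. ] -0.0176 [-0.16  0.08  0.15] 9.93
[  16. -210.] -0.0176 [-0.33 -0.53 -1.01] 10.39
[  -5.3 -210.2] -0.0173 [ 0.4   0.25 -0.6 ] 10.86
[  -6.8 -209.7] 0.0588 [-0.35  0.24  0.47] 11.62
[  -1.2 -249. ] 0.1482 [0.03 0.34 0.24] 12.37
```

View pics/w3.png

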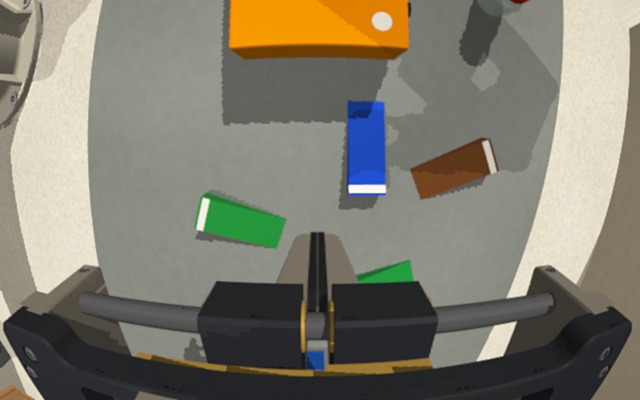

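The wedge, at (366,147), now points straight at the gap. I'll fit its pose.

```bash
python3 - <<'E'
from h import *; import pickle
w=pickle.load(open('w3.pkl','rb'));z=np.zeros((400,640),bool);p0=[.597,-.12,8]
m=wmask(w,True,p0);print(m.sum())
p,e=fit(WV,[(w,True,m.astype(float),z)],p0);print(p,e,w2ch(p).round(1),p[2]-CH[2])
P=cloud(w,True);H=hsv(w)
d=blob((H[...,1]<45)&(H[...,2]>150),(381,21));print('dot',P[d].mean(0).round(4),w2ch(P[d].mean(0)))
print('green2',[w2ch(P[v,u]).round(0).tolist() for u,v in ((411,266),(365,278),(408,280))],'gL',[w2ch(P[v,u]).round(0).tolist() for u,v in ((283,222),(275,245))])
E
```

```text
3525
[ 0.61057353 -0.11575324  7.6717361 ] 0.02628507857043527 [  51.3 -205. ] 0.3217360977478094
dot [0.5984 0.0037 0.0709] [ 54.49187641 -84.95999236]
green2 [[118.0, -353.0], [57.0, -361.0], [115.0, -373.0]] gL [[-41.0, -293.0], [-52.0, -322.0]]
```

The wedge is at chassis (51.3, -205) with yaw error 0.3°, and the dot agrees with the model. Next I'll go behind the wedge and push along chassis +y, stopping short to check forces.

```bash
python3 - <<'E'
from h import *; from rig import manip
def f(n=12):
    F=[]
    for _ in range(n): manip.sleep(.02);F.append(manip.observe()['wrist_force'])
    a=np.radians(CH[2]);F=np.mean(F,0);return np.round([np.cos(a)*F[0]+np.sin(a)*F[1],-np.sin(a)*F[0]+np.cos(a)*F[1],F[2]],2)
step(51,-283,.06,.2)
step(51,-283,-.015,.12); print('free',f())
step(51,-225,-.015,.08); print(f())
step(51,-192,-.015,.06); print(f())
for y in (-188,-186,-184,-183,-182):
    s=step(51,y,-.015,.02,quiet=True);F=f();print(y,w2ch(s['tool_pos']).round(2),F,round(s['clock'],2))
    if F[1]<-5: break
look('w4');look('s4','scene')
E
python3 -c "
import cv2
a=cv2.imread('pics/s4.png')[150:290,230:430];cv2.imwrite('pics/s4c.png',cv2.resize(a,None,fx=4,fy=4,interpolation=2))"
```

```text
[  51.1 -282.9] 0.0611 [-0.25 -0.21  0.38] 13.21
[  51.7 -283.3] -0.014 [ 0.44 -0.93  0.52] 14.08
free [-0.2  -0.1   0.13]
[  51.  -225.3] -0.0151 [-0.45  0.46 -0.5 ] 15.26
[-0.18 -0.01  0.01]
[  51.1 -192.1] -0.015 [ 0.01 -0.08 -0.32] 16.26
[ 0.01 -0.01  0.05]
-188 [  51.   -187.92] [-0.03  0.14 -0.04] 16.91
-186 [  50.97 -185.93] [0.03 0.07 0.11] 17.46
-184 [  51.01 -183.9 ] [ 0.01 -0.09 -0.17] 18.01
-183 [  51.   -182.97] [ 0.21  0.17 -0.01] 18.56
-182 [  50.97 -181.94] [-0.19 -0.04  0.07] 19.11
```

View pics/w4.png

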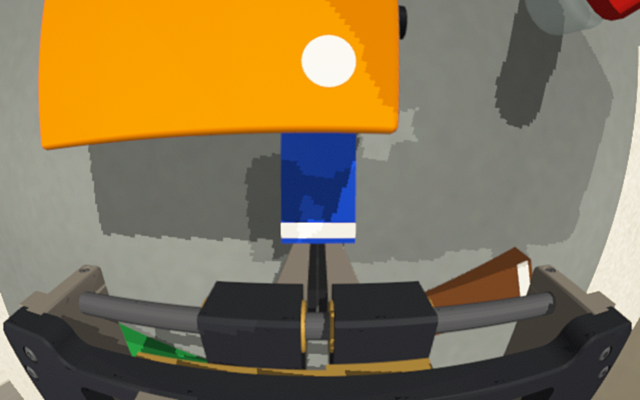

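View pics/s4c.png

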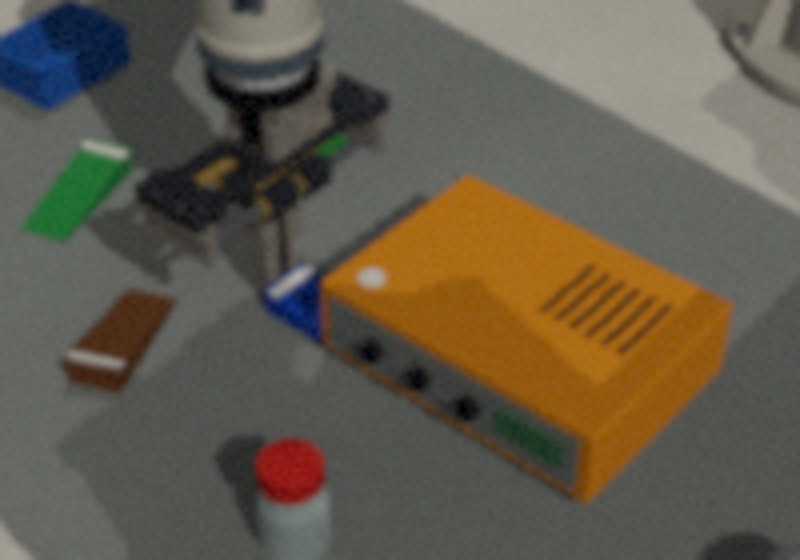

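The wedge is straight under the corner, with its back edge at row 242, the stripe at row 230 and the chassis edge at row 132. There's no contact force yet. I'll check the insertion depth in the image.

```bash
python3 - <<'E'
from h import *; import pickle
w=pickle.load(open('w4.pkl','rb'));P=cloud(w,True)
for u in (290,345):
    for v in (134,136,200,236,240,242,244): print(u,v,w2ch(P[v,u]).round(1),(P[v,u,2]*1000).round(1))
H=hsv(w);d=blob((H[...,1]<45)&(H[...,2]>150),(329,61));print('dot',w2ch(P[d].mean(0)),P[d].mean(0)[2])
b=blob((H[...,0]<22)&(H[...,0]>5)&(H[...,1]>150),(200,80));Q=P[b];Q=Q[Q[:,2]>.067]
C=np.array([w2ch(q) for q in Q]);print('chassis -y edge y by x:',[(x,C[abs(C[:,0]-x)<2][:,1].min().round(1)) for x in (-60,-30,0,30,60)])
# wedge slope: fit z vs chassis y
m=(H[...,0]>105)&(H[...,0]<130)&(H[...,1]>110);b=blob(m,(320,180));Q=P[b];C=np.array([w2ch(q) for q in Q]);k=(C[:,1]<-112)&(C[:,1]>-160)
A=np.polyfit(C[k,1],Q[k,2]*1000,1);print('slope',A,'height at -110:',np.polyval(A,-110),'x range',C[k,0].min(),C[k,0].max())
E
```

```text
290 134 [  36.6 -113.8] 9.5
290 136 [  36.6 -114.8] 9.7
290 200 [  36.5 -148.5] 16.1
290 236 [  36.3 -167.4] 20.7
290 240 [  36.2 -170.1] 20.0
290 242 [  36.3 -170.7] 21.3
290 244 [  34.2 -181.4] 0.1
345 134 [  65.8 -113.7] 10.3
345 136 [  65.7 -114.7] 11.2
345 200 [  65.9 -148.3] 17.0
345 236 [  66.1 -167.3] 21.0
345 240 [  66.1 -169.4] 21.7
345 242 [  66.2 -170.8] 21.1
345 244 [  68.2 -181.1] 0.9
dot [ 54.72775992 -84.6655823 ] 0.06992451223600334
chassis -y edge y by x: [(-60, np.float64(-108.8)), (-30, np.float64(-109.0)), (0, np.float64(-109.1)), (30, np.float64(-109.1)), (60, np.float64(-109.2))]
slope [ -0.19315447 -12.01232378] height at -110: 9.234667449332388 x range 29.744875753812835 73.79484316438294
```

The insertion is about 39 mm. I'll advance in 0.5 mm steps until resistance starts.

```bash
cat >> h.py <<'E'
def f(n=8):
    from rig import manip
    F=[]
    for _ in range(n): manip.sleep(.02);F.append(manip.observe()['wrist_force'])
    a=np.radians(CH[2]);F=np.mean(F,0);return np.round([np.cos(a)*F[0]+np.sin(a)*F[1],-np.sin(a)*F[0]+np.cos(a)*F[1],F[2]],2)
E
python3 - <<'E'
from h import *; from rig import manip
for y in (-181.5,-181,-180.5,-180,-179.5):
    manip.servo_line(ch2w(51,y,-.015),ORI,speed=.02);F=f();s=manip.observe();print(y,w2ch(s['tool_pos']).round(2),F,round(s['clock'],2))
    if F[1]<-1.5: break
look('w5')
E
```

```text
-181.5 [  50.97 -181.48] [ 0.3  -0.3  -0.02] 19.79
-181 [  51.   -180.99] [ 0.11 -0.46 -0.36] 20.18
-180.5 [  51.   -180.45] [ 0.06 -0.03 -0.26] 20.56
-180 [  51.02 -180.03] [-0.06 -0.8   0.08] 20.94
-179.5 [  51.06 -179.71] [-0.27 -3.05 -0.58] 21.32
```

Contact begins at about -180 and reaches 3 N at -179.7. I'll back off and press on the dot.

```bash
python3 - <<'E'
from h import *; from rig import manip
manip.servo_line(ch2w(51,-196,-.015),ORI,speed=.06)
manip.servo_line(ch2w(51,-200,.085),ORI,speed=.2)
look('w6')
manip.servo_line(ch2w(54.7,-84.8,.06),ORI,speed=.15)
manip.servo_line(ch2w(54.7,-84.8,.0525),ORI,speed=.05)
print('hover',f())
z=.0525
while z>.040:
    z-=.0005
    manip.servo_line(ch2w(54.7,-84.8,z),ORI,speed=.02);F=f(4);s=manip.observe();print(round(z,4),s['tool_pos'][2].round(4),F,round(s['clock'],2))
    if F[2]>10.8: break
F=f(15);s=manip.observe();print('hold',s['tool_pos'].round(4),F,s['clock'])
look('s7','scene')
E
```

```text
hover [0.14 0.25 0.17]
0.052 0.0521 [ 0.06  0.22 -0.13] 24.18
0.0515 0.0515 [ 0.64 -0.2   0.1 ] 24.5
0.051 0.051 [ 0.01  0.1  -0.21] 24.82
0.0505 0.0505 [ 0.07 -0.5   0.23] 25.13
0.05 0.05 [ 0.07 -0.37 -0.08] 25.45
0.0495 0.0497 [-0.99  0.19  3.68] 25.77
0.049 0.0496 [-2.5   0.16  8.49] 26.08
0.0485 0.0495 [-3.86  0.28 12.69] 26.4
hold [0.5988 0.0039 0.0495] [-3.83  0.24 12.75] 26.65
```

It's firm: 12.7 N with under 0.3 mm of give, where unwedged it would tip at 5–7 N. I'll let go, move clear and verify.

```bash
python3 - <<'E'
from h import *; from rig import manip
manip.servo_line(ch2w(54.7,-84.8,.06),ORI,speed=.03)
print(f())
manip.servo_line(ch2w(54.7,-84.8,.11),ORI,speed=.1)
manip.servo_line(ch2w(51,-230,.14),ORI,speed=.2);manip.sleep(.3)
w=look('w8');t=look('t8','top');s=look('s8','scene');print(manip.observe()['clock'])
P=cloud(w,True);H=hsv(w)
b=(H[...,0]<22)&(H[...,0]>5)&(H[...,1]>150)&(P[...,2]>.06);Q=P[b];C=np.array([w2ch(q) for q in Q])
k=(abs(C[:,0])<75)&(C[:,1]<-20)&(C[:,1]>-105)
A=np.c_[C[k],np.ones(k.sum())];r=np.linalg.lstsq(A,Q[k,2]*1000,rcond=None)[0];print('wrist tilt deg',np.degrees(r[:2]),r[2])
for nm in ('top','scene'):
  for fn in (nm+'0',nm[0]+'8'):
    import pickle;c=pickle.load(open(fn+'.pkl','rb'));P=cloud(c);H=hsv(c)
    b=(H[...,0]<22)&(H[...,0]>5)&(H[...,1]>150)&(P[...,2]>.06)&(P[...,2]<.08);Q=P[b];C=np.array([w2ch(q) for q in Q])
    k=(abs(C[:,0])<75)&(abs(C[:,1])<105);A=np.c_[C[k],np.ones(k.sum())];r=np.linalg.lstsq(A,Q[k,2]*1000,rcond=None)[0]
    rr=cv2.minAreaRect((Q[:,:2]*1000).astype(np.float32));print(fn,np.degrees(r[:2]/1).round(2),r[2].round(2),np.round(rr[0],1),round(rr[2],2))
z=np.zeros((400,640),bool)
t0=pickle.load(open('top0.pkl','rb'))
for c in (t0,t):
    H=hsv(c);m=cv2.morphologyEx(((H[...,0]<22)&(H[...,0]>5)&(H[...,1]>150)).astype(np.uint8),cv2.MORPH_CLOSE,np.ones((9,9))).astype(float)
    near=cv2.dilate((sil(CV_,CH,c,False)>0).astype(np.uint8),np.ones((15,15)))>0
    print(fit(CV_,[(c,False,m*near,z)],CH))
P=cloud(w,True);H=hsv(w)
d=[np.array(i) for i in [proj(w,[ch2w(55,-85,.07)],True)[0]]][0].astype(int);bb=blob((H[...,1]<45)&(H[...,2]>150),d);print('dot',w2ch(P[bb].mean(0)),P[bb].mean(0)[2])
occ=cv2.dilate((sil(CV_,CH,w,True)>0).astype(np.uint8),np.ones((3,3)))>0
p0=[*ch2w(51,-120)[:2],7.35];m=wmask(w,True,p0)&~occ;p,e=fit(WV,[(w,True,m.astype(float),occ)],p0);print('wedge',w2ch(p),p[2]-CH[2],e)
E
```

```text
[-0.13 -0.03  0.15]
29.3583
wrist tilt deg [0.03635391 0.00316871] 69.35451612457877
top0 [-0.04  0.04] 70.12 [533.7  81.2] 7.26
t8 [0.03 0.02] 70.03 [533.7  81.1] 7.24
scene0 [-0.04 -0.05] 69.71 [ -93.4 -452.3] 40.44
s8 [-0.01 -0.02] 69.69 [-146.9 -392.1] 40.64
(array([0.53304614, 0.08064645, 7.27836833]), np.float64(0.01901894986182392))
(array([0.5329659 , 0.08093434, 7.41635182]), np.float64(0.02348088841835947))
dot [ 54.76059723 -85.16757215] 0.07224747206189712
wedge [  51.23524965 -119.55886174] 0.39849583005625 0.011264379965822809
```

View pics/w8.png

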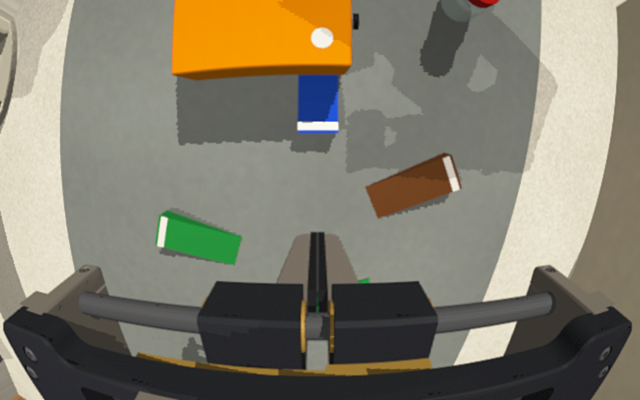

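View pics/s8.png

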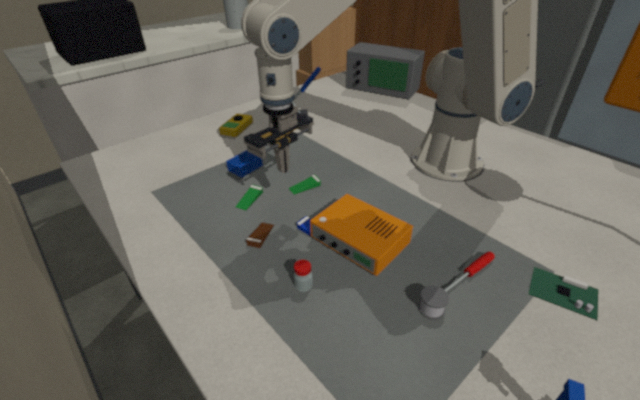

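The wedge is at chassis (51.2, -119.6) against a target of -120. The chassis is level within 0.05° and has moved less than 0.5 mm. The others are undisturbed and the arm is clear, so I'm handing in.

```bash
python3 - <<'E'
from rig import manip
manip.hand_in(); print(manip.observe()['clock'])
E
```

```text
the job is handed in; nothing more can be done
the job is handed in; nothing more can be done
```

The blue wedge is under the white-dotted corner, the chassis no longer gives there, and I handed the job in after about 29 s of the 54 s allowed. With the gripper closed, I nudged the wedge sideways to line it up, then pushed it in thin end first until it met about 3 N of resistance. I then pressed on the white dot once.

**Last checks:**
- **Press:** I held 12.7 N on the dot, and it gave less than 0.3 mm.
- **Wedge:** it sits at (51.2, -119.6) mm in the chassis frame, against a target of (50, -120), and is turned about 0.4° from straight.
- **Chassis:** it is level within 0.05° and moved less than about 0.5 mm, which is measurement noise.
- **Other objects:** in the last pictures they look undisturbed, by eye only, and the arm is clear of everything.

**What disagreed:**
- **Finger length:** the fingers end about 21 mm short of the stated tool point. My first nudge therefore passed above the wedge without moving it. Two camera views showed this, and the dot contact at a reported 49.7 mm on the 70 mm high top confirmed it. I corrected for it from then on.
- **Scene camera:** its wedge position was about 10 mm off the other cameras, because its view was partly blocked, so I didn't use it.
- **Dot height:** one late wrist-camera reading gave 72 mm, while the fit to the chassis top gave 69–70 mm from all three cameras.

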